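Stamp a pendant blank in the hand press

TASK

On the jewellery desk, take the wooden pendant blank whose hole fits over the locating pin and lay it flat and lengthwise on the hand press's pulled-out bed with its hole over the pin and its round end towards the bed's handle; let go, slide the bed fully in, and push the sprung plunger all the way down onto the blank. Let the plunger spring back, pull the bed fully out with the blank still on its pin, then lift the blank off and lay it flat on the floor of the white tray, set down rather than dropped, clear of the two flower pieces. Leave the other blanks and everything else on the desk where they are.

Things in the scene. Friction and masses are not known exactly. Their poses are not given: they have to be found in the camera images.
- blank_wide: The blank to stamp: wooden pendant blank, flat tag 120 x 50 x 12 mm, about 50 g, round (radius 25 mm) at its -x end, square at +x. Origin: centre of its underside: it spans x +-60, y +-25, z 0 to 12 mm. Starts flat on the table, its x axis within 0.3 rad of world -y. It has a 32 mm round through hole centred at x = +35 mm, near its square end.
- blank_wide_hole (a point): Centre of that 32 mm hole, at the blank's underside.
- blank_narrow: Not wanted: wooden pendant blank, flat tag 120 x 50 x 12 mm, about 50 g, round (radius 25 mm) at its -x end, square at +x. Origin: centre of its underside: it spans x +-60, y +-25, z 0 to 12 mm. Starts flat on the table, its x axis within 0.3 rad of world -y. Its hole at x = +35 mm is only 16 mm, too small for the pin.
- blank_plain: Not wanted: wooden pendant blank, flat tag 120 x 50 x 12 mm, about 50 g, round (radius 25 mm) at its -x end, square at +x. Origin: centre of its underside: it spans x +-60, y +-25, z 0 to 12 mm. Starts flat on the table, its x axis within 0.3 rad of world -y. It has no hole.
- press: Grey hand press, fixed: 290 x 150 mm base, two columns (its y = +-53 to 75 mm, x = +-30 mm) and a bridge (x = +-30 mm, underside 76, top 102 mm high). Origin on the table below the plunger's axis. Its +x axis is the direction in which the bed slides in; the bed comes out to -x. Its x axis is within about 0.2 rad of world -y.
- bed (a joint): How far the sliding bed is pushed in, m: 0 = fully out, 0.12 = fully in (blank under the plunger). Starts at 0 to 0.02. About 2 N of friction; it stays where it is left. The bed is an aluminium plate 170 x 76 mm with its top 30 mm above the table.
- bed_seat (a point): Point on the bed's top where the middle of the blank's underside belongs (moves with the bed; axes parallel to the press). Right under the plunger when the bed is in. A seated blank's top is 42 mm above the table.
- bed_pin (a point): Top centre of the upright locating pin, 24 mm diameter, 10 mm high above the bed, rim bevelled; 35 mm to +x (press side) of bed_seat. Well placed, the blank's x axis runs along the bed's +x.
- bed_handle (a point): On the bed's black upright handle, 90 mm to -x of bed_seat: a block 16 mm (along the slide) x 20 mm (across), from the bed's top (30 mm) up to 75 mm above the table; this point is on its axis at that 75 mm top.
- plunger (a joint): How far the sprung plunger is pushed down, m: 0 = up at rest, 0.025 = its die meets a blank lying on the bed, 0.026 = stop. Its spring takes it back up. Holding it takes about 5 N at the top and 12 N at the bottom.
- plunger_top (a point): Centre of the top of the plunger's black mushroom knob (52 mm diameter, flat top 40 mm across), 157 mm above the table at rest; moves with it. Push straight down.
- tray: White tray, 260 (x) x 300 (y) mm, wall 5 mm thick and 20 mm high, floor 5 mm thick, fixed. Origin: centre of its underside. The two flower pieces lie in its half at +x; its half at -x is free: a good place is x = -60, y = 0 mm.
- flower_a: Wooden flower piece, 72 mm across, 10 mm thick, in the tray; leave alone. Origin: centre of its underside.
- flower_b: A second such flower piece in the tray; leave alone.
- bowl: White bowl, 110 mm across, 50 mm high; bystander. Origin: centre of its underside.
- paint: Paint bottle, 40 mm diameter, 85 mm high, standing; bystander. Origin: centre of its underside.
- brush: Brush, 190 mm long, lying beyond the blanks; bystander.
- varnish: Amber jar, 48 mm diameter, 70 mm high; bystander. Origin: centre of its underside.
There are look-alikes about, which are no part of the job. Leave any orange or purple look-alike of the blank_wide alone.

How it is judged:
By the outcome, as a careful person would: the job done as asked, in the order asked, and still so for the second after the job is handed in, with the robot touching nothing.
It also fails if it takes over 72 s, if anything falls off the work surface, if the arm or the gripper's body presses on something with over 40 N, if the wrist force passes 120 N, or if a joint passes its speed limit or range.

ROBOT

A 6-joint arm with a two-finger parallel gripper is mounted at the origin on the work surface. World frame = base frame: x ahead of the robot, y to its left, z up, the work surface at z = 0. Lengths are in m, angles in rad, forces in N, time in s.
With the tool pointing down it reaches from about 0.275 to 0.725 m from the base axis. Payload 15.9 kg.
Tool frame: the origin (TCP) lies at the very end of the fingers, on their centre line; the grasp point (between the pads) lies r.pinch_z behind it (r.pinch_z is the distance from the TCP to the grasp point, in m); y points along the fingers, x is the direction in which the jaws open and shut, and the axes are right-handed (so a half turn about y gives the same grasp; the last joint's range is limited). The gripper opens to 85 mm and grips with 20 to 120 N. Pads are 22 mm wide; open, the fingers measure 114 mm over their backs; the gripper's body (76 mm by 85 mm) begins 54 mm behind the grasp point. The pads swing forward as they close: fully open they stand 13 mm farther back than shut.
Start: joints at [1.349, 0.213, -0.034, 1.323, 0, 1.571], TCP at [0.11, 0.488, 0.231] pointing down, gripper open.
Joint ranges: [-2.98, 2.98], [-0.74, 1.72], [-1.14, 1.35], [-2.1, 2.04], [-1.57, 1.44], [-3.14, 3.14]. Speed limits (rad/s): [1.89, 1.89, 2.39, 2.57, 3.14, 3.14].

INTERFACE

Orientations are given as a rotation vector (axis times angle).
In Python, from bench import r, camera, camera_params, workorder, recognise, trace, spot_point gives the robot as it stands.
- The arm moves only by the tool jog_arm, never from a script. Its argument "moves" is a list of rows, each an object of numbers: "dx", "dy", "dz": the shift along the tool's x, y, z each as a share of 0.4 m, from -1 to 1; "rx", "ry", "rz": the turn, a rotation vector about the tool's x, y, z each as a share of pi rad, from -1 to 1. In form: [{"dx": .., "dy": .., "dz": .., "rx": .., "ry": .., "rz": ..}, ...]. A call has 1 to 8 rows; each row shifts and turns the commanded pose from where the row before left it, along the tool's axes as they then stand; what a row does not reach is not made up. A row lasts 1/10 s, in which the tool goes at most 50 mm and 8.59 degrees, less where a joint would pass 70% of its speed; a pose out of reach is approached as far as the arm can. A call with a number of a shift or a turn outside -1 to 1 is refused whole. A call with a gripper value outside its range is refused whole. "hand" is the opening, from 0 (shut) to 1 (fully open), set as the call begins (left out, the last holds). The fingers move at their own pace and stop on an object; "grip_force" is the grip in N (left out, the last holds). Time passes only in rows, so rows that do not move let the fingers close. It gives the time, the measured TCP pose, the force and the opening at its end, in the units of the state.
- r.sense(): the state, without advancing time (a new reading comes with each control period).
- camera(name): name is "side" or "top"; returns the picture (400x640x3 uint8, blue, green, red); there is no depth.
- camera_params(name): a dict with "fov_y" (degrees; the focal length in pixels is half the picture's height over the tangent of half this angle, whatever the lens; pixels are square), "cx", "cy" (the principal point, pixels), "rvec" (rotation vector, rad) and "tvec" (3), from world to camera coordinates, as OpenCV has them. Camera axes: x right, y down, z forward; pixel columns grow to the right and rows downward; lengths in m; the calibration is good to about 2 mm. A picture is of the moment at which its call begins. camera_params takes no time and is no camera call.
- workorder.hand_in(): hands the job in, once; it reports no verdict.
Trained networks look in the newest picture that a camera, given by its name, has taken for a name from the list of things; names that differ only in an ending like _2 or _b are one class to them, and where a whole thing is asked for, a point or a joint stands for the part that bears it (a point fixed in the world has none). Each returns a list of dicts, best first, with "p" (0 to 1); they miss things now and then, are a little off and sometimes report something else, mostly with a low value. They report only what shows in the picture. A call takes as long as a camera call. They do not tell look-alikes from the thing itself.
- recognise(target, camera): "rect" ([left, top, width, height] in pixels, round what is visible of it).
- trace(target, camera): "pixels" (400x640 bool, what is visible of it) and "rect" ([left, top, width, height] in pixels, round what is visible of it).
- spot_point(target, camera): "pixel" ([column, row] in pixels: a listed point, or the origin of a listed thing).
The state is a dict: "clock": time; "qpos": joint angles; "qd": joint speeds; "effort": joint torques, N m; "ee_pos": TCP position; "eef_rot": TCP orientation; "force": force on the tool from outside, world axes, zero at the start; "ft_torque": the same for the moment, N m; "width": finger opening in m.
Only numpy, scipy, OpenCV 4.12 (cv2) and the standard library are available. Lean on these libraries where they do the work, as an engineer would, in place of code of your own. Each camera call takes 0.05 s, during which the arm holds its last target. There are 200 camera calls.

## Working session

There is one attempt and no reset: what is moved stays moved. The work goes in short steps, Python scripts to look and compute and a tool call to move; the robot and the scene stay as the last step left them, time stands still between calls to the robot, and variables do not carry over. Pictures are saved under pics/ and viewed, about 8 in all and at most 12, crops included, and the job is handed in when it is done.

Besides the shell and the picture viewer there is one more tool, called after "Emit:" as a command line: name --argument value ..., lists and objects as JSON in quotes. jog_arm: Moves the arm, as the interface text tells. Its arguments: {"type":"object","properties":{"moves":{"type":"array"},"hand":{"type":"number"},"grip_force":{"type":"number"}},"required":["moves"]}

```bash
mkdir -p pics; ls; cat > h.py <<'E'
import numpy as np, cv2
from bench import r, camera, camera_params, workorder, recognise, trace, spot_point
def cam(n):
    p=camera_params(n); f=200/np.tan(np.radians(p["fov_y"])/2)
    K=np.array([[f,0,p["cx"]],[0,f,p["cy"]],[0,0,1]]); R=cv2.Rodrigues(np.array(p["rvec"],float))[0]
    return K,R,np.array(p["tvec"],float)
def unproj(n,px,z):
    K,R,t=cam(n); c=-R.T@t
    d=R.T@np.linalg.solve(K,np.array([px[0],px[1],1.])); return c+d*(z-c[2])/d[2]
def proj(n,X):
    K,R,t=cam(n); q=K@(R@np.array(X,float)+t); return q[:2]/q[2]
def st():
    s=r.sense(); R=cv2.Rodrigues(np.array(s["eef_rot"],float))[0]
    return s,np.array(s["ee_pos"]),R
E
python3 - <<'E'
from h import *
np.set_printoptions(precision=4,suppress=True)
for n in("top","side"):
    im=camera(n); cv2.imwrite(f"pics/{n}0.png",im); print(n,camera_params(n))
    for k in ["blank_wide","blank_wide_hole","blank_narrow","blank_plain","press","bed_seat","bed_pin","bed_handle","plunger_top","tray","flower_a","bowl","paint","varnish"]:
        print(k,[(np.round(d["pixel"],1).tolist(),round(d["p"],2)) for d in spot_point(k,n)][:5])
s,p,R=st(); print(s,R,r.pinch_z)
E
```

```text
pics
top {'fov_y': 55.72690706767555, 'cx': 327.1929319632156, 'cy': 202.39459613864787, 'rvec': array([ 2.1373, -2.1091,  0.1916]), 'tvec': array([0.0812, 0.5326, 0.9607])}
blank_wide [([179.5, 278.4], 0.9), ([456.7, 312.9], 0.82)]
blank_wide_hole [([348.0, 242.4], 0.93), ([451.5, 301.0], 0.68), ([185.3, 288.8], 0.58)]
blank_narrow [([345.9, 156.4], 0.95)]
blank_plain [([344.1, 199.2], 0.94)]
press [([465.9, 190.1], 0.88)]
bed_seat [([429.7, 194.6], 0.78), ([398.2, 262.9], 0.68), ([240.3, 170.5], 0.22)]
bed_pin [([446.5, 194.7], 0.65)]
bed_handle [([403.0, 193.1], 0.64)]
plunger_top [([485.6, 175.1], 0.7)]
tray [([221.2, 193.8], 0.83)]
flower_a [([240.1, 171.9], 0.95), ([198.0, 166.2], 0.65)]
bowl [([258.5, 286.0], 0.61)]
paint [([396.9, 263.2], 0.54)]
varnish [([398.7, 121.8], 0.78)]
side {'fov_y': 51.903704664061294, 'cx': 319.5885020273231, 'cy': 196.07017200454047, 'rvec': array([ 2.1436, -0.2162,  0.1264]), 'tvec': array([-0.4975,  0.1934,  0.9772])}
blank_wide [([218.8, 352.6], 0.89), ([283.5, 237.0], 0.61), ([240.2, 168.4], 0.57)]
blank_wide_hole [([288.1, 243.3], 0.9), ([232
[... 329 characters left out ...]
[328.8, 158.8], 0.65), ([330.8, 181.5], 0.56)]
bowl [([239.3, 204.6], 0.63), ([349.4, 253.7], 0.37)]
paint [([272.0, 288.3], 0.77)]
varnish [([430.1, 260.6], 0.63)]
{'clock': 1.5, 'qpos': array([ 1.349 ,  0.2129, -0.0344,  1.3235, -0.    ,  1.5708]), 'qd': array([-0.0007,  0.0007, -0.0001,  0.0003, -0.0015,  0.0001]), 'effort': array([ -0.0023, -68.5972,  48.7317,   0.0013,  -0.0001,  -0.    ]), 'ee_pos': array([0.11  , 0.4877, 0.2313]), 'eef_rot': array([-1.306 , -1.0443,  1.0442]), 'force': array([-0.0464, -0.2862,  0.598 ]), 'ft_torque': array([ 0.0236,  0.0092, -0.0065]), 'width': 0.0854694921423247} [[ 0.22    0.     -0.9755]
 [ 0.9755 -0.      0.22  ]
 [ 0.     -1.     -0.    ]] 0.0187
```

View images.

View pics/top0.png

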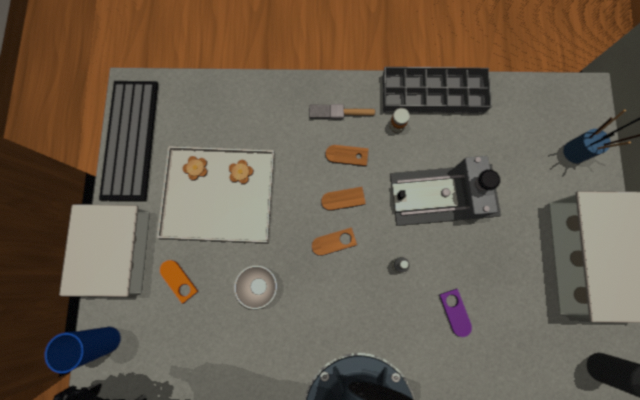

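View pics/side0.png

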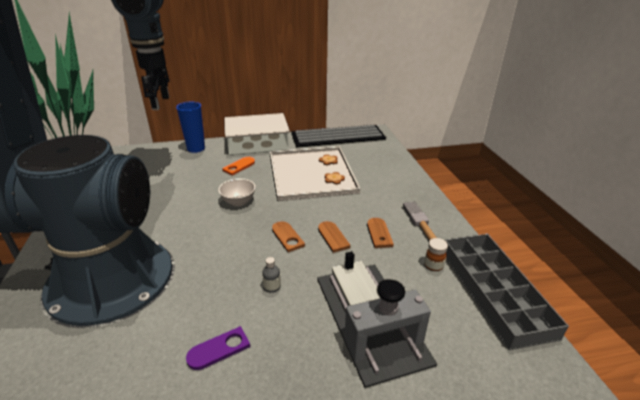

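Candidates for the wanted blank (top picture): brown with large hole (335,241), brown with small hole (347,155), brown with no hole (343,198), orange (178,281), purple (455,312). My choice is the brown one at (335,241) with its hole at (348,239). I'll check it in a close crop and measure.

```bash
python3 - <<'E'
from h import *
np.set_printoptions(precision=4,suppress=True)
a=cv2.imread("pics/top0.png")
b=cv2.imread("pics/side0.png")
A=cv2.resize(a[130:270,300:510],None,fx=3.8,fy=3.8,interpolation=cv2.INTER_CUBIC)
cv2.imwrite("pics/c1.png",A)
B=cv2.resize(b[210:390,260:450],None,fx=3.3,fy=3.3,interpolation=cv2.INTER_CUBIC)
cv2.imwrite("pics/c2.png",B)
masks={}
for n in("top","side"):
    camera(n)
    for k in ["blank_wide","blank_narrow","blank_plain","bed","bed_pin","bed_handle","plunger","plunger_top","press","tray"]:
        for i,d in enumerate(trace(k,n)[:3]):
            m=d["pixels"]; c=np.argwhere(m)[:,::-1]
            print(n,k,round(d["p"],2),d["rect"],m.sum(),c.mean(0)); masks[f"{n}_{k}_{i}"]=m
np.savez_compressed("m.npz",**masks)
E
```

```text
top blank_wide 0.79 [313.6, 228.6, 42.6, 24.9] 675 [332.0015 241.9052]
top blank_wide 0.61 [161.2, 262.0, 33.7, 39.9] 814 [176.9042 278.9103]
top blank_narrow 0.87 [326.3, 148.3, 41.9, 17.1] 722 [347.1343 154.6884]
top blank_plain 0.85 [325.1, 183.5, 41.8, 27.6] 757 [343.4359 198.6618]
top bed 0.97 [392.0, 176.4, 67.1, 36.5] 1700 [424.5206 194.9294]
top bed_pin 0.8 [393.3, 179.6, 60.2, 32.8] 1754 [424.2184 194.9681]
top bed_pin 0.65 [313.8, 229.5, 42.7, 27.9] 709 [332.7433 242.2243]
top bed_handle 0.71 [391.6, 177.4, 65.3, 32.9] 1715 [424.5259 195.0362]
top plunger 0.81 [479.2, 168.2, 22.5, 21.1] 380 [488.7132 179.4132]
top plunger_top 0.89 [476.2, 167.2, 27.1, 22.4] 404 [489.0545 179.6337]
top press 0.92 [390.1, 155.0, 109.4, 69.6] 5869 [446.7059 192.868 ]
top press 0.62 [478.4, 166.8, 22.7, 24.6] 392 [488.7423 179.7781]
top tray 0.92 [157.2, 145.1, 116.6, 96.2] 9229 [216.8886 196.646 ]
top tray 0.31 [392.3, 178.2, 66.8, 34.0] 1748 [424.6098 194.9434]
side blank_wide 0.92 [269.8, 219.7, 35.5, 29.9] 618 [287.5534 236.5324]
side blank_wide 0.71 [222.1, 157.4, 33.7, 20.4] 341 [238.173 
[... 368 characters left out ...]
5 281.294 ]
side bed 0.55 [335.3, 253.5, 44.7, 49.2] 1437 [354.444  281.3347]
side bed 0.49 [269.9, 220.7, 34.8, 30.1] 583 [287.0189 235.8714]
side bed_pin 0.91 [332.0, 253.4, 44.6, 49.8] 1460 [354.4349 281.3397]
side bed_pin 0.3 [263.3, 256.6, 16.2, 33.7] 483 [270.5859 276.294 ]
side bed_pin 0.24 [272.3, 145.9, 87.2, 57.3] 3388 [309.9292 174.1753]
side bed_handle 0.7 [332.4, 251.2, 46.6, 54.5] 1411 [354.163  280.8327]
side plunger 0.81 [378.7, 283.4, 30.4, 26.4] 671 [389.7064 293.8063]
side plunger_top 0.85 [378.4, 277.7, 27.7, 33.9] 653 [390.3078 293.0888]
side press 0.81 [315.1, 249.8, 121.6, 138.5] 9412 [377.5473 321.684 ]
side tray 0.8 [272.0, 145.2, 88.7, 59.8] 3570 [310.4213 173.919 ]
```

View pics/c1.png

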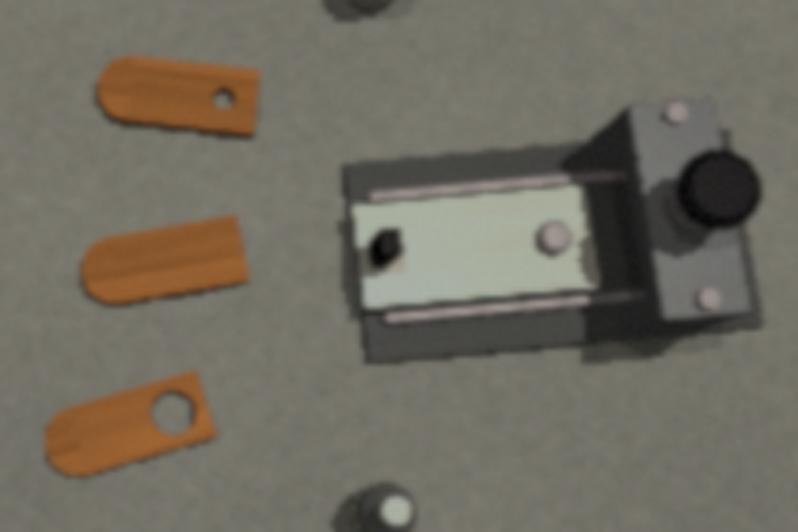

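View pics/c2.png

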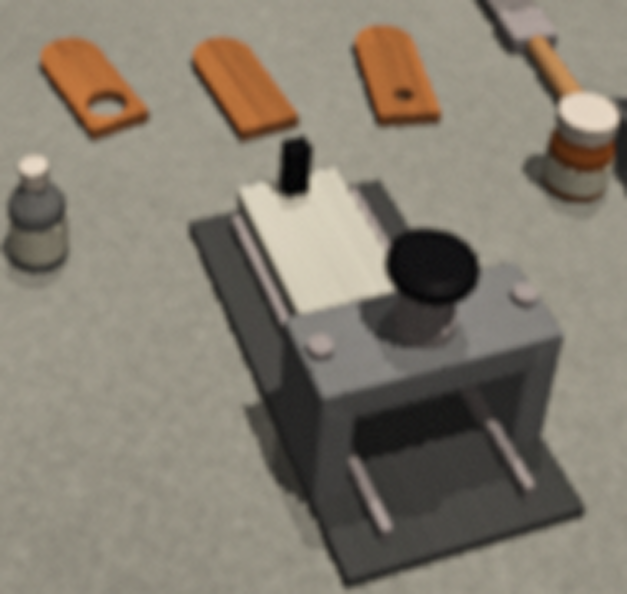

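```bash
cat >> h.py <<'E'
from scipy.optimize import minimize
def outline():
    a=np.linspace(np.pi/2,3*np.pi/2,30)
    return np.vstack([[[.06,.025]],np.c_[-.035+.025*np.cos(a),.025*np.sin(a)],[[.06,-.025]]])
CIR=np.c_[np.cos(np.linspace(0,2*np.pi,40)),np.sin(np.linspace(0,2*np.pi,40))]
def render(n,P,z,box,S=8,hole=.016):
    x,y,th=P; R=np.array([[np.cos(th),-np.sin(th)],[np.sin(th),np.cos(th)]])
    u0,v0,w,h=box
    def pr(o,zz):
        q=o@R.T+[x,y]
        return np.array([proj(n,[*k,zz]) for k in q],np.float32)
    ras=lambda pts:cv2.fillPoly(np.zeros((h*S,w*S),np.uint8),[np.round((pts-[u0,v0]+.5)*S*16).astype(np.int32)],1,shift=4)
    o=outline(); hull=cv2.convexHull(np.vstack([pr(o,z),pr(o,z+.012)]))[:,0]
    im=ras(hull)
    if hole:
        c=CIR*hole+[.035,0]; im=im-(ras(pr(c,z))&ras(pr(c,z+.012)))
    return cv2.blur(cv2.resize(im.astype(np.float32),(w,h),interpolation=cv2.INTER_AREA),(2,2)) if 0 else cv2.GaussianBlur(cv2.resize(im.astype(np.float32),(w,h),interpolation=cv2.INTER_AREA),(3,3),.6)
def fit(views,P0,z):
    T=[]
    for n,im,box in views:
        u0,v0,w,h=box; c=im[v0:v0+h,u0:u0+w].astype(np.float32)
        s=c[...,2]-c[...,0]; T.append((n,box,np.clip(s/np.percentile(s,93),0,1)))
    f=lambda p:sum(((render(n,[P0[0]+p[0]*.01,P0[1]+p[1]*.01,P0[2]+p[2]*.1],z,b)-t)**2).sum() for n,b,t in T)
    r_=minimize(f,[0,0,0],method="Nelder-Mead",options=dict(initial_simplex=[[0,0,0],[1,0,0],[0,1,0],[0,0,1]],xatol=.005,fatol=1e-3))
    return np.array(P0)+r_.x*[.01,.01,.1],r_.fun
E
python3 - <<'E'
from h import *
np.set_printoptions(precision=4,suppress=True)
a=cv2.imread("pics/top0.png");b=cv2.imread("pics/side0.png")
hole=unproj("top",[345.5,238.4],.012);end=unproj("top",[311.5,243],.012)
print(hole,end); th=np.arctan2(*(hole-end)[[1,0]]); P0=[*(hole[:2]-.035*np.array([np.cos(th),np.sin(th)])),th]
vt=("top",a,(302,222,66,40));vs=("side",b,(262,212,50,46))
for v in([vt],[vs],[vt,vs]): print(fit(v,P0,0.))
# bed
m=(a.min(2)>140).astype(np.uint8); c=a[165:225,385:470]; m=cv2.inRange(c,(120,140,120),(255,255,255))
n,l,s,_=cv2.connectedComponentsWithStats(m); k=1+s[1:,4].argmax(); pts=np.argwhere(l==k)[:,::-1]+[385,165]
print("bed area",s[k]); 
for side in(0,1):
    E=[]
    for u in range(400,440):
        col=pts[pts[:,0]==u][:,1]; E.append([u,col.min()-.5 if side==0 else col.max()+.5])
    W=np.array([unproj("top",e,.03)[:2] for e in E]); q=np.polyfit(W[:,1],W[:,0],1); print("edge x at y=0,-.1",q, "ang",np.arctan2(-1,-q[0]))
L=[[pts[pts[:,1]==v][:,0].min()-.5,v] for v in range(185,205)]; print("left edge",[unproj("top",e,.03)[:2] for e in (L[0],L[-1])])
for px,z in [((445.5,192.4),.04),((403,193.1),.075),((401.5,195),.03),((489.2,179.4),.157)]: print(px,unproj("top",px,z))
print("side plunger",unproj("side",(390.5,289.5),.157),"handle",unproj("side",(349.5,254.5),.075),unproj("side",(350.7,251.5),.075))
print("tray",unproj("top",(216.9,194.5),.005),[unproj("top",q,.02)[:2] for q in((165,147),(274,150),(271,243),(158,241))])
for f in((195,168),(240,172)): print("flower",unproj("top",f,.015))
E
```

```text
[0.4394 0.0373 0.012 ] [0.4257 0.1296 0.012 ]Traceback (most recent call last):
  File "<stdin>", line 7, in <module>
  File "h.py", line 38, in fit
    r_=minimize(f,[0,0,0],method="Nelder-Mead",options=dict(initial_simplex=[[0,0,0],[1,0,0],[0,1,0],[0,0,1]],xatol=.005,fatol=1e-3))
    res = _minimize_neldermead(fun, x0, args, callback, bounds=bounds,
                               **options)
    fxcc = func(xcc)
    fx = function(np.copy(x), *(wrapper_args + args))
  File "h.py", line 37, in <lambda>
    f=lambda p:sum(((render(n,[P0[0]+p[0]*.01,P0[1]+p[1]*.01,P0[2]+p[2]*.1],z,b)-t)**2).sum() for n,b,t in T)
               ~~~^^^^^^^^^^^^^^^^^^^^^^^^^^^^^^^^^^^^^^^^^^^^^^^^^^^^^^^^^^^^^^^^^^^^^^^^^^^^^^^^^^^^^^^^^^^
  File "h.py", line 37, in <genexpr>
    f=lambda p:sum(((render(n,[P0[0]+p[0]*.01,P0[1]+p[1]*.01,P0[2]+p[2]*.1],z,b)-t)**2).sum() for n,b,t in T)
                     ~~~~~~^^^^^^^^^^^^^^^^^^^^^^^^^^^^^^^^^^^^^^^^^^^^^^^^^^^^^
  File "h.py", line 30, in render
    c=CIR*hole+[.035,0]; im=im-(ras(pr(c,z))&ras(pr(c,z+.012)))
                                                 ~~^^^^^^^^^^
  File "h.py", line 25, in pr
    return np.array([proj(n,[*k,zz]) for k in q],np.float32)
                     ~~~~^^^^^^^^^^^
  File "h.py", line 11, in proj
    K,R,t=cam(n); q=K@(R@np.array(X,float)+t); return q[:2]/q[2]
          ~~~^^^
  File "h.py", line 4, in cam
    p=camera_params(n); f=200/np.tan(np.radians(p["fov_y"])/2)
ValueError: time passes only in moves, steps and waits
```

```bash
sed -i 's/^def cam(n):/import functools\n@functools.cache\ndef cam(n):/' h.py
cat > meas.py <<'E'
from h import *
np.set_printoptions(precision=4,suppress=True)
a=cv2.imread("pics/top0.png");b=cv2.imread("pics/side0.png")
hole=unproj("top",[345.5,238.4],.012);end=unproj("top",[311.5,243],.012)
th=np.arctan2(*(hole-end)[[1,0]]); P0=[*(hole[:2]-.035*np.array([np.cos(th),np.sin(th)])),th]
vt=("top",a,(302,222,66,40));vs=("side",b,(262,212,50,46))
for v in([vt],[vs],[vt,vs]): print(fit(v,P0,0.))
# bed
c=a[165:225,385:470]; m=cv2.inRange(c,(120,140,120),(255,255,255))
n,l,s,_=cv2.connectedComponentsWithStats(m); k=1+s[1:,4].argmax(); pts=np.argwhere(l==k)[:,::-1]+[385,165]
print("bed area",s[k]); 
for side in(0,1):
    E=[]
    for u in range(400,440):
        col=pts[pts[:,0]==u][:,1]; E.append([u,col.min()-.5 if side==0 else col.max()+.5])
    W=np.array([unproj("top",e,.03)[:2] for e in E]); q=np.polyfit(W[:,1],W[:,0],1); print("edge x=q0*y+q1",q, "ang",np.arctan2(-1,-q[0]))
L=[[pts[pts[:,1]==v][:,0].min()-.5,v] for v in range(185,205)]; print("left edge",[unproj("top",e,.03)[:2] for e in (L[0],L[-1])])
for px,z in [((445.5,192.4),.04),((403,193.1),.075),((401.5,195),.03),((489.2,179.4),.157)]: print(px,unproj("top",px,z))
print("side plunger",unproj("side",(390.5,289.5),.157),"handle",unproj("side",(349.5,254.5),.075),unproj("side",(350.7,251.5),.075))
print("tray",unproj("top",(216.9,194.5),.005),[unproj("top",q,.02)[:2] for q in((165,147),(274,150),(271,243),(158,241))])
for f in((195,168),(240,172)): print("flower",unproj("top",f,.015))
E
python3 meas.py
```

```text
(array([ 0.43  ,  0.072 , -1.2661]), np.float64(28.477140426635742))
(array([ 0.4316,  0.0751, -1.2664]), np.float64(60.242671966552734))
(array([ 0.4305,  0.0724, -1.2621]), np.float64(99.96612548828125))
bed area [   8   14   62   32 1404]
edge x=q0*y+q1 [-0.1053  0.5795] ang -1.4658481741950178
edge x=q0*y+q1 [-0.1052  0.5051] ang -1.4660037040734637
left edge [array([ 0.5859, -0.0901]), array([ 0.533 , -0.0973])]
(445.5, 192.4) [ 0.5648 -0.2313  0.04  ]
(403, 193.1) [ 0.5539 -0.1094  0.075 ]
(401.5, 195) [ 0.5582 -0.1141  0.03  ]
(489.2, 179.4) [ 0.5727 -0.301   0.157 ]
side plunger [ 0.573  -0.3088  0.157 ] handle [ 0.5538 -0.114   0.075 ] [ 0.5592 -0.1046  0.075 ]
tray [0.5581 0.3978 0.005 ] [array([0.6903, 0.5494]), array([0.6853, 0.2406]), array([0.4236, 0.2384]), array([0.4249, 0.5439])]
flower [0.6313 0.4615 0.015 ]
flower [0.6214 0.3342 0.015 ]
```

```bash
cat >> h.py <<'E'
def plan(x,y,z,yaw):
    s,p,R=st(); c=np.arctan2(R[1,0],R[0,0]); d=(yaw-c+np.pi)%(2*np.pi)-np.pi
    v=np.array([x,y,z])-p; X=np.array([np.cos(yaw),np.sin(yaw),0]); Z=np.array([-np.sin(yaw),np.cos(yaw),0])
    print("at",p.round(4),"yaw",round(c,4),"t",s["clock"],"F",np.round(s["force"],1),"w",round(s["width"],4))
    print("ry %.4f then dx %.4f dy %.4f dz %.4f (shares)"%(-d/np.pi,v@X/.4,-v[2]/.4,v@Z/.4))
E
python3 - <<'E'
from h import *
a=cv2.imread("pics/top0.png"); s=a[182:204,436:458].astype(int)
print(s[...,1]); 
d=a[186:201,394:410].astype(int); print(d.sum(2)//3)
plan(.430,.0722,.10,.3055)
for X in ([.5648,-.2313,.04],[.5648,-.2313,.03],[.5667,-.2313,.04]): print(proj("top",X))
E
```

```text
[[171 171 173 172 173 172 172 173 173 173 172 173 173 174 172 168 147 101
   67  44  37  35]
 [173 172 173 172 172 172 173 173 173 173 174 173 173 173 174 169 147 104
   74  47  34  34]
 [172 173 172 173 173 173 172 172 173 173 173 174 173 174 173 169 149 108
   75  50  37  34]
 [172 172 173 173 173 173 172 173 174 174 174 175 174 176 175 172 155 119
   84  52  37  36]
 [173 173 174 174 174 175 175 174 175 174 173 174 176 176 176 173 166 141
   95  56  38  34]
 [175 174 174 175 175 175 173 171 165 164 163 166 170 175 174 174 170 147
   98  60  41  35]
 [176 176 175 175 174 170 162 151 142 139 138 143 155 167 174 174 170 148
  100  63  44  34]
 [175 174 174 174 171 158 135 125 132 138 139 136 141 157 170 173 168 147
  103  69  44  37]
 [173 173 173 172 161 138 113 122 141 148 145 142 140 146 161 169 167 150
  114  77  47  36]
 [172 173 173 168 146 108 102 126 145 149 148 144 140 140 149 165 166 154
  125  85  49  36]
 [173 173 172 168 142  97  95 123 143 151 148 146 141 136 144 161 159 138
  106  78  50  35]
 [171 172 172 165 140  92  84 111 137 148 148 145 138 132 145 156 141 111
   
[... 1461 characters left out ...]
 106 151 166 169 169]
 [136 145 123  72  23  11  25  35  36  37  48  90 139 163 168 168]
 [ 99 105  89  49  12   5  23  35  38  35  44  81 130 162 169 169]
 [ 77  84  74  41  14   3  18  28  29  29  49  91 137 164 169 169]
 [ 69  84  74  46  15   7   5  15  20  41  74 115 149 166 169 169]
 [ 67  83  76  52  23  10   7  19  41  77 113 141 157 166 169 169]
 [ 67  83  80  62  37  23  30  49  83 117 141 150 159 167 169 168]
 [ 68  83  87  78  63  59  64  90 123 145 153 154 160 167 170 169]]
at [0.11   0.4878 0.2313] yaw 1.349 t 2.6 F [-0.  -0.1 -0.1] w 0.0853
ry 0.3321 then dx 0.4504 dy 0.3283 dz -1.2314 (shares)
[445.49174405 192.40882178]
[444.37617467 193.17352448]
[445.46108558 191.72205426]
```

Emit:
jog_arm --moves '[{"ry": 0.0416},{"ry": 0.0416},{"ry": 0.0416},{"ry": 0.0416},{"ry": 0.0416},{"ry": 0.0416},{"ry": 0.0416},{"ry": 0.0416}]' --hand 1

```text
invalid input at $.moves[0]: expected keys dx, dy, dz, rx, ry, rz
```

```bash
python3 -c "
from h import *
plan(.430,.0722,.10,.3055)"
```

```text
at [0.11   0.4878 0.2313] yaw 1.349 t 2.6 F [-0.  -0.1 -0.1] w 0.0853
ry 0.3321 then dx 0.4504 dy 0.3283 dz -1.2314 (shares)
```

Emit:
jog_arm --moves '[{"dx": 0,"dy": 0,"dz": 0,"rx": 0,"ry": 0.0416,"rz": 0},{"dx": 0,"dy": 0,"dz": 0,"rx": 0,"ry": 0.0416,"rz": 0},{"dx": 0,"dy": 0,"dz": 0,"rx": 0,"ry": 0.0416,"rz": 0},{"dx": 0,"dy": 0,"dz": 0,"rx": 0,"ry": 0.0416,"rz": 0},{"dx": 0,"dy": 0,"dz": 0,"rx": 0,"ry": 0.0416,"rz": 0},{"dx": 0,"dy": 0,"dz": 0,"rx": 0,"ry": 0.0416,"rz": 0},{"dx": 0,"dy": 0,"dz": 0,"rx": 0,"ry": 0.0416,"rz": 0},{"dx": 0,"dy": 0,"dz": 0,"rx": 0,"ry": 0.0416,"rz": 0}]' --hand 1

```text
clock: 3.4
ee_pos: [0.11, 0.4877, 0.2313]
eef_rot: [-1.558, -0.234, 0.234]
force: [-0.4, -0.1, -1.1]
width: 0.0851
```

Emit:
jog_arm --moves '[{"dx": 0.0375,"dy": 0,"dz": -0.1,"rx": 0,"ry": 0,"rz": 0},{"dx": 0.0375,"dy": 0,"dz": -0.1,"rx": 0,"ry": 0,"rz": 0},{"dx": 0.0375,"dy": 0,"dz": -0.1,"rx": 0,"ry": 0,"rz": 0},{"dx": 0.0375,"dy": 0,"dz": -0.1,"rx": 0,"ry": 0,"rz": 0},{"dx": 0.0375,"dy": 0,"dz": -0.1,"rx": 0,"ry": 0,"rz": 0},{"dx": 0.0375,"dy": 0,"dz": -0.1,"rx": 0,"ry": 0,"rz": 0},{"dx": 0.0375,"dy": 0,"dz": -0.1,"rx": 0,"ry": 0,"rz": 0},{"dx": 0.0375,"dy": 0,"dz": -0.1,"rx": 0,"ry": 0,"rz": 0}]'

```text
clock: 4.2
ee_pos: [0.3209, 0.2167, 0.2315]
eef_rot: [-1.557, -0.239, 0.238]
force: [0.3, -0.1, -0.8]
width: 0.0854
```

```bash
python3 -c "
from h import *
plan(.430,.0722,.10,.3055)"
```

```text
at [0.3209 0.2167 0.2315] yaw 0.3037 t 4.2 F [ 0.3 -0.1 -0.8] w 0.0854
ry -0.0006 then dx 0.1515 dy 0.3288 dz -0.4266 (shares)
```

Emit:
jog_arm --moves '[{"dx": 0.038,"dy": 0,"dz": -0.1065,"rx": 0,"ry": 0,"rz": 0},{"dx": 0.038,"dy": 0,"dz": -0.1065,"rx": 0,"ry": 0,"rz": 0},{"dx": 0.038,"dy": 0,"dz": -0.1065,"rx": 0,"ry": 0,"rz": 0},{"dx": 0.038,"dy": 0,"dz": -0.1065,"rx": 0,"ry": 0,"rz": 0},{"dx": 0,"dy": 0.1,"dz": 0,"rx": 0,"ry": 0,"rz": 0},{"dx": 0,"dy": 0.1,"dz": 0,"rx": 0,"ry": 0,"rz": 0},{"dx": 0,"dy": 0.1,"dz": 0,"rx": 0,"ry": 0,"rz": 0},{"dx": 0,"dy": 0,"dz": 0,"rx": 0,"ry": 0,"rz": 0}]'

```text
clock: 5.0
ee_pos: [0.426, 0.0731, 0.1076]
eef_rot: [-1.558, -0.232, 0.243]
force: [0.0, 0.0, 0.9]
width: 0.0856
```

```bash
python3 -c "
from h import *
plan(.430,.0722,.001,.3055)
b=camera('side'); cv2.imwrite('pics/s1.png',cv2.resize(b[130:270,200:400],None,fx=3,fy=3,interpolation=cv2.INTER_CUBIC))"
```

```text
at [0.426  0.0731 0.1076] yaw 0.3032 t 5.0 F [0.  0.  0.9] w 0.0856
ry -0.0007 then dx 0.0088 dy 0.2666 dz -0.0052 (shares)
```

View pics/s1.png

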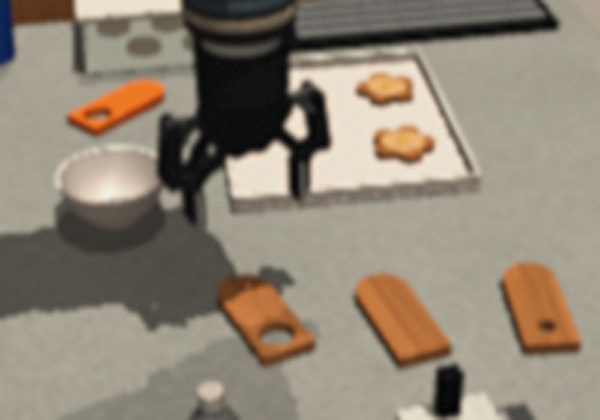

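Emit:
jog_arm --moves '[{"dx": 0,"dy": 0.08,"dz": 0,"rx": 0,"ry": 0,"rz": 0},{"dx": 0,"dy": 0,"dz": 0,"rx": 0,"ry": 0,"rz": 0},{"dx": 0,"dy": 0,"dz": 0,"rx": 0,"ry": 0,"rz": 0},{"dx": 0,"dy": 0,"dz": 0,"rx": 0,"ry": 0,"rz": 0}]'

```text
clock: 5.45
ee_pos: [0.4303, 0.0741, 0.0814]
eef_rot: [-1.558, -0.24, 0.236]
force: [0.6, 0.8, -0.2]
width: 0.085
```

```bash
python3 -c "
from h import *
plan(.430,.0722,.001,.3055)"
```

```text
at [0.4303 0.0741 0.0814] yaw 0.3037 t 5.45 F [ 0.6  0.8 -0.2] w 0.085
ry -0.0006 then dx -0.0020 dy 0.2009 dz -0.0043 (shares)
```

Emit:
jog_arm --moves '[{"dx": -0.002,"dy": 0.07,"dz": -0.004,"rx": 0,"ry": 0,"rz": 0},{"dx": 0,"dy": 0.07,"dz": 0,"rx": 0,"ry": 0,"rz": 0},{"dx": 0,"dy": 0.05,"dz": 0,"rx": 0,"ry": 0,"rz": 0},{"dx": 0,"dy": 0,"dz": 0,"rx": 0,"ry": 0,"rz": 0},{"dx": 0,"dy": 0,"dz": 0,"rx": 0,"ry": 0,"rz": 0}]'

```text
clock: 5.95
ee_pos: [0.4295, 0.0722, 0.0046]
eef_rot: [-1.558, -0.239, 0.238]
force: [0.2, 1.0, -0.5]
width: 0.0849
```

```bash
python3 -c "
from h import *
plan(.430,.0722,.001,.3055)
b=camera('side'); cv2.imwrite('pics/s2.png',b)"
```

```text
at [0.4295 0.0722 0.0046] yaw 0.3036 t 5.95 F [ 0.2  1.  -0.5] w 0.0849
ry -0.0006 then dx 0.0012 dy 0.0090 dz -0.0003 (shares)
```

Emit:
jog_arm --moves '[{"dx": 0,"dy": 0.006,"dz": 0,"rx": 0,"ry": 0,"rz": 0},{"dx": 0,"dy": 0,"dz": 0,"rx": 0,"ry": 0,"rz": 0},{"dx": 0,"dy": 0,"dz": 0,"rx": 0,"ry": 0,"rz": 0},{"dx": 0,"dy": 0,"dz": 0,"rx": 0,"ry": 0,"rz": 0},{"dx": 0,"dy": 0,"dz": 0,"rx": 0,"ry": 0,"rz": 0},{"dx": 0,"dy": 0,"dz": 0,"rx": 0,"ry": 0,"rz": 0},{"dx": 0,"dy": 0,"dz": 0,"rx": 0,"ry": 0,"rz": 0}]' --hand 0.4 --grip_force 30

```text
clock: 6.7
ee_pos: [0.4293, 0.0721, 0.0017]
eef_rot: [-1.558, -0.239, 0.237]
force: [-1.9, -0.6, 10.0]
width: 0.0491
```

```bash
python3 -c "
from h import *
plan(.430,.0722,.1,.3055)
b=camera('side'); cv2.imwrite('pics/s3.png',cv2.resize(b[190:270,240:340],None,fx=6,fy=6,interpolation=cv2.INTER_CUBIC))"
```

```text
at [0.4293 0.0721 0.0017] yaw 0.3035 t 6.7 F [-1.9 -0.6 10. ] w 0.0491
ry -0.0007 then dx 0.0018 dy -0.2459 dz -0.0003 (shares)
```

View pics/s3.png

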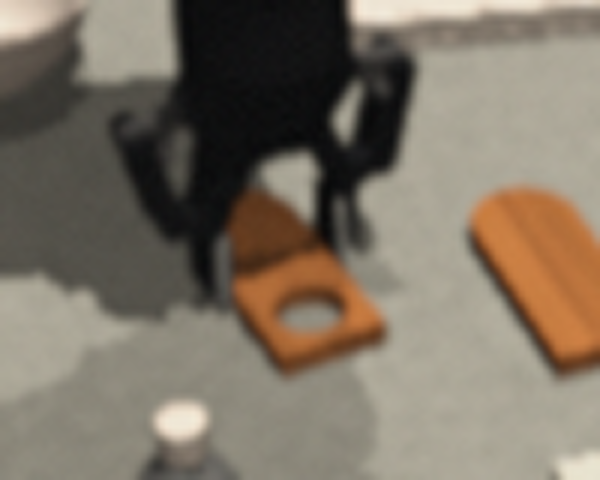

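Emit:
jog_arm --moves '[{"dx": 0,"dy": -0.04,"dz": 0,"rx": 0,"ry": 0,"rz": 0},{"dx": 0,"dy": -0.08,"dz": 0,"rx": 0,"ry": 0,"rz": 0},{"dx": 0,"dy": -0.08,"dz": 0,"rx": 0,"ry": 0.021,"rz": 0},{"dx": 0,"dy": -0.06,"dz": 0,"rx": 0,"ry": 0.021,"rz": 0},{"dx": 0,"dy": -0.04,"dz": 0,"rx": 0,"ry": 0.021,"rz": 0},{"dx": 0,"dy": 0,"dz": 0,"rx": 0,"ry": 0,"rz": 0}]'

```text
clock: 7.35
ee_pos: [0.4301, 0.0722, 0.1231]
eef_rot: [-1.569, -0.084, 0.079]
force: [0.1, -0.3, -1.0]
width: 0.0487
```

```bash
python3 -c "
from h import *
plan(.5618,-.1972,.12,.105)"
```

```text
at [0.4301 0.0722 0.1231] yaw 0.1039 t 7.35 F [ 0.1 -0.3 -1. ] w 0.0487
ry -0.0003 then dx 0.2569 dy 0.0077 dz -0.7044 (shares)
```

Emit:
jog_arm --moves '[{"dx": 0.032,"dy": 0,"dz": -0.088,"rx": 0,"ry": 0,"rz": 0},{"dx": 0.032,"dy": 0,"dz": -0.088,"rx": 0,"ry": 0,"rz": 0},{"dx": 0.032,"dy": 0,"dz": -0.088,"rx": 0,"ry": 0,"rz": 0},{"dx": 0.032,"dy": 0,"dz": -0.088,"rx": 0,"ry": 0,"rz": 0},{"dx": 0.032,"dy": 0,"dz": -0.088,"rx": 0,"ry": 0,"rz": 0},{"dx": 0.032,"dy": 0,"dz": -0.088,"rx": 0,"ry": 0,"rz": 0},{"dx": 0.032,"dy": 0,"dz": -0.088,"rx": 0,"ry": 0,"rz": 0},{"dx": 0.032,"dy": 0,"dz": -0.088,"rx": 0,"ry": 0,"rz": 0}]'

```text
clock: 8.15
ee_pos: [0.5603, -0.1986, 0.1198]
eef_rot: [-1.569, -0.083, 0.085]
force: [0.2, 0.7, -1.1]
width: 0.0493
```

Emit:
jog_arm --moves '[{"dx": 0,"dy": 0.05,"dz": 0,"rx": 0,"ry": 0,"rz": 0},{"dx": 0,"dy": 0.05,"dz": 0,"rx": 0,"ry": 0,"rz": 0},{"dx": 0,"dy": 0,"dz": 0,"rx": 0,"ry": 0,"rz": 0},{"dx": 0,"dy": 0,"dz": 0,"rx": 0,"ry": 0,"rz": 0},{"dx": 0,"dy": 0,"dz": 0,"rx": 0,"ry": 0,"rz": 0}]'

```text
clock: 8.65
ee_pos: [0.5607, -0.1972, 0.0818]
eef_rot: [-1.57, -0.084, 0.083]
force: [-0.9, 0.4, -0.3]
width: 0.0488
```

```bash
python3 -c "
from h import *
plan(.5618,-.1972,.033,.105)
a=camera('top');b=camera('side'); cv2.imwrite('pics/t4o.png',a);cv2.imwrite('pics/s4o.png',b)
A=cv2.resize(a[150:240,370:510],None,fx=4,fy=4,interpolation=cv2.INTER_CUBIC)
B=cv2.resize(b[210:300,300:440],None,fx=4,fy=4,interpolation=cv2.INTER_CUBIC)
for c,nm in ((A,'t'),): pass
cv2.imwrite('pics/c4.png',cv2.resize(np.vstack([A,B]),None,fx=.83,fy=.83))"
```

```text
at [ 0.5607 -0.1972  0.0818] yaw 0.1064 t 8.65 F [-0.9  0.4 -0.3] w 0.0488
ry 0.0005 then dx 0.0027 dy 0.1220 dz -0.0004 (shares)
```

View pics/c4.png

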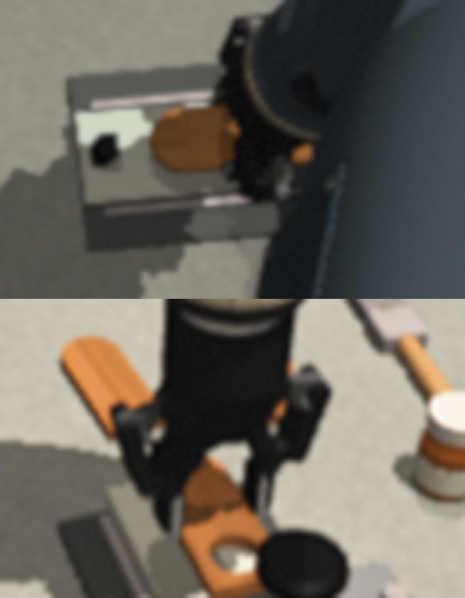

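```bash
python3 -c "
from h import *
np.set_printoptions(precision=1,suppress=True)
d=np.array([np.cos(-1.4644),np.sin(-1.4644)]); h=np.array([.5607,-.1972])+.035*d; zb=.0801
print('hole pred top/bot side',proj('side',[*h,zb+.012]),proj('side',[*h,zb]))
P=np.array([.5655,-.232]); print('pin side',proj('side',[*P,.04]),proj('side',[*P,.03]))
e=np.array([.5607,-.1972])-.06*d; print('round end top pred',proj('top',[*e,zb+.012]),proj('top',[*e,zb]))
b=cv2.imread('pics/s4o.png').astype(int); print((b[276:300,356:388,2]-b[276:300,356:388,0]))
a=cv2.imread('pics/t4o.png').astype(int); print((a[180:204,408:430,2]-a[180:204,408:430,0]))
"
```

```text
hole pred top/bot side [370.2 285.5] [369.8 289.7]
pin side [368.9 303.1] [368.5 306.4]
round end top pred [415.3 191.7] [414.2 192.7]
[[ 53  59  59  62  69  73  82 103 122 127 129 128 129 130 128 130 130 129
  127 126 117  88  40  11   5   8  16  22  22  21  23  22]
 [ 68  75  74  83  99 107 112 124 130 130 129 129 128 129 129 131 130 129
  128 128 125 107  64  25   7   6  12  19  22  23  22  22]
 [100 108 110 115 125 131 132 134 133 132 130 128 129 128 130 131 130 129
  129 128 128 121  94  53  18   6   8  16  20  21  20  19]
 [125 132 131 133 135 137 137 137 135 132 130 127 127 128 127 128 129 129
  129 129 128 127 114  80  36   9   6  10  14  14  14  13]
 [131 136 138 137 137 138 137 137 136 132 126 121 117 117 117 118 121 123
  126 128 129 129 125  99  54  16   4   3   6   6   6   3]
 [127 133 135 137 138 137 137 137 133 126 115 104 100  98  96  98 101 104
  110 117 123 126 122 102  60  18   2   0   0   1   1  -1]
 [118 130 133 136 138 137 137 131 123 109  98  87  85  81  80  78  77  78
   85  93 107 115 107  80  43  12   0  -2   0   0  -1  -1]
 [106 124 131 135 139 138 134 122 
[... 3760 characters left out ...]
4  66  66  66  66  67  68  66
   65  67  68  68]
 [ 14  13  13  13  14  14  13  14  24  40  54  61  66  65  66  67  65  66
   64  66  68  68]
 [ 13  14  13  13  13  13  12  12  15  23  39  55  63  65  66  67  68  66
   66  66  67  69]
 [ 14  14  13  14  14  13  14  11  11  15  23  39  53  62  65  66  66  65
   64  65  66  68]
 [ 14  13  13  14  14  13  13  13  11  11  15  22  35  46  56  58  58  59
   61  60  59  59]
 [ 13  14  14  13  13  14  14  11  10  11  10  13  18  25  29  33  35  36
   40  41  37  33]
 [ 14  15  14  14  14  13  13  11  12  11  10  11  12  12  13  16  16  19
   18  18  17  15]
 [ 14  14  14  14  14  13  12  13  12  11   9   9  10  10  11  11  11  10
   10  12  10  10]]
```

Emit:
jog_arm --moves '[{"dx": 0.003,"dy": 0.03,"dz": 0.002,"rx": 0,"ry": 0,"rz": 0},{"dx": 0,"dy": 0.03,"dz": 0,"rx": 0,"ry": 0,"rz": 0},{"dx": 0,"dy": 0.02,"dz": 0,"rx": 0,"ry": 0,"rz": 0},{"dx": 0,"dy": 0.01,"dz": 0,"rx": 0,"ry": 0,"rz": 0},{"dx": 0,"dy": 0,"dz": 0,"rx": 0,"ry": 0,"rz": 0},{"dx": 0,"dy": 0,"dz": 0,"rx": 0,"ry": 0,"rz": 0}]'

```text
clock: 9.35
ee_pos: [0.5615, -0.1964, 0.045]
eef_rot: [-1.569, -0.083, 0.083]
force: [1.0, 0.4, -0.8]
width: 0.0491
```

Emit:
jog_arm --moves '[{"dx": 0,"dy": 0.005,"dz": 0,"rx": 0,"ry": 0,"rz": 0},{"dx": 0,"dy": 0.005,"dz": 0,"rx": 0,"ry": 0,"rz": 0},{"dx": 0,"dy": 0.002,"dz": 0,"rx": 0,"ry": 0,"rz": 0},{"dx": 0,"dy": 0,"dz": 0,"rx": 0,"ry": 0,"rz": 0},{"dx": 0,"dy": 0,"dz": 0,"rx": 0,"ry": 0,"rz": 0}]'

```text
clock: 9.85
ee_pos: [0.5614, -0.1963, 0.0402]
eef_rot: [-1.569, -0.083, 0.083]
force: [-0.3, -0.1, -0.3]
width: 0.0489
```

```bash
python3 -c "
from h import *
plan(.562,-.1962,.033,.105)"
```

```text
at [ 0.5614 -0.1963  0.0402] yaw 0.1055 t 9.85 F [-0.3 -0.1 -0.3] w 0.0489
ry 0.0002 then dx 0.0015 dy 0.0179 dz 0.0002 (shares)
```

Emit:
jog_arm --moves '[{"dx": 0,"dy": 0.005,"dz": 0,"rx": 0,"ry": 0,"rz": 0},{"dx": 0,"dy": 0.004,"dz": 0,"rx": 0,"ry": 0,"rz": 0},{"dx": 0,"dy": 0.004,"dz": 0,"rx": 0,"ry": 0,"rz": 0},{"dx": 0,"dy": 0.003,"dz": 0,"rx": 0,"ry": 0,"rz": 0},{"dx": 0,"dy": 0,"dz": 0,"rx": 0,"ry": 0,"rz": 0},{"dx": 0,"dy": 0,"dz": 0,"rx": 0,"ry": 0,"rz": 0}]'

```text
clock: 10.45
ee_pos: [0.5614, -0.1963, 0.0337]
eef_rot: [-1.569, -0.083, 0.083]
force: [0.5, 0.3, -0.7]
width: 0.0491
```

Emit:
jog_arm --moves '[{"dx": 0,"dy": 0.003,"dz": 0,"rx": 0,"ry": 0,"rz": 0},{"dx": 0,"dy": 0.002,"dz": 0,"rx": 0,"ry": 0,"rz": 0},{"dx": 0,"dy": 0,"dz": 0,"rx": 0,"ry": 0,"rz": 0},{"dx": 0,"dy": 0,"dz": 0,"rx": 0,"ry": 0,"rz": 0}]'

```text
clock: 10.85
ee_pos: [0.5615, -0.1963, 0.0318]
eef_rot: [-1.569, -0.083, 0.083]
force: [0.5, 0.4, 1.3]
width: 0.0488
```

Emit:
jog_arm --moves '[{"dx": 0,"dy": 0,"dz": 0,"rx": 0,"ry": 0,"rz": 0},{"dx": 0,"dy": 0,"dz": 0,"rx": 0,"ry": 0,"rz": 0},{"dx": 0,"dy": 0,"dz": 0,"rx": 0,"ry": 0,"rz": 0},{"dx": 0,"dy": 0,"dz": 0,"rx": 0,"ry": 0,"rz": 0},{"dx": 0,"dy": -0.05,"dz": 0,"rx": 0,"ry": 0,"rz": 0},{"dx": 0,"dy": -0.1,"dz": 0,"rx": 0,"ry": 0,"rz": 0},{"dx": 0,"dy": -0.1,"dz": 0,"rx": 0,"ry": 0,"rz": 0}]' --hand 0.75

```text
clock: 11.55
ee_pos: [0.5608, -0.1961, 0.1325]
eef_rot: [-1.569, -0.082, 0.084]
force: [0.9, -0.8, 0.5]
width: 0.0641
```

```bash
python3 -c "
from h import *
plan(.552,-.107,.15,.105)"
```

```text
at [ 0.5608 -0.1961  0.1325] yaw 0.1055 t 11.55 F [ 0.9 -0.8  0.5] w 0.0641
ry 0.0002 then dx 0.0016 dy -0.0437 dz 0.2238 (shares)
```

Emit:
jog_arm --moves '[{"dx": 0,"dy": -0.02,"dz": 0.075,"rx": 0,"ry": 0,"rz": 0},{"dx": 0,"dy": 0,"dz": 0.075,"rx": 0,"ry": 0,"rz": 0},{"dx": 0,"dy": 0,"dz": 0.074,"rx": 0,"ry": 0,"rz": 0},{"dx": 0,"dy": 0,"dz": 0,"rx": 0,"ry": 0,"rz": 0},{"dx": 0,"dy": 0,"dz": 0,"rx": 0,"ry": 0,"rz": 0}]'

```text
clock: 12.05
ee_pos: [0.552, -0.1068, 0.1399]
eef_rot: [-1.569, -0.084, 0.084]
force: [-0.4, 0.2, 0.8]
width: 0.064
```

```bash
python3 -c "
from h import *
plan(.552,-.107,.15,.105)
a=camera('top');b=camera('side'); cv2.imwrite('pics/t5o.png',a);cv2.imwrite('pics/s5o.png',b)
A=cv2.resize(a[150:240,370:510],None,fx=4,fy=4,interpolation=cv2.INTER_CUBIC)
B=cv2.resize(b[210:300,300:440],None,fx=4,fy=4,interpolation=cv2.INTER_CUBIC)
cv2.imwrite('pics/c5.png',cv2.resize(np.vstack([A,B]),None,fx=.83,fy=.83))"
```

```text
at [ 0.552  -0.1068  0.1399] yaw 0.1068 t 12.05 F [-0.4  0.2  0.8] w 0.064
ry 0.0006 then dx -0.0001 dy -0.0254 dz -0.0004 (shares)
```

View pics/c5.png

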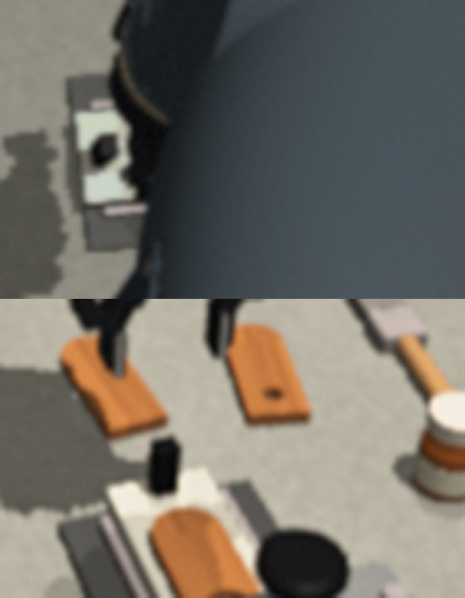

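Emit:
jog_arm --moves '[{"dx": 0,"dy": 0.08,"dz": -0.005,"rx": 0,"ry": 0,"rz": 0},{"dx": 0,"dy": 0.08,"dz": 0,"rx": 0,"ry": 0,"rz": 0},{"dx": 0,"dy": 0.06,"dz": 0,"rx": 0,"ry": 0,"rz": 0},{"dx": 0,"dy": 0,"dz": 0,"rx": 0,"ry": 0,"rz": 0},{"dx": 0,"dy": 0,"dz": 0,"rx": 0,"ry": 0,"rz": 0}]'

```text
clock: 12.65
ee_pos: [0.5522, -0.1098, 0.0522]
eef_rot: [-1.569, -0.082, 0.082]
force: [1.4, 0.1, 0.3]
width: 0.0644
```

Emit:
jog_arm --moves '[{"dx": 0,"dy": 0,"dz": 0,"rx": 0,"ry": 0,"rz": 0},{"dx": 0,"dy": 0,"dz": 0,"rx": 0,"ry": 0,"rz": 0},{"dx": 0,"dy": 0,"dz": 0,"rx": 0,"ry": 0,"rz": 0},{"dx": 0,"dy": 0,"dz": 0,"rx": 0,"ry": 0,"rz": 0},{"dx": 0,"dy": 0,"dz": 0,"rx": 0,"ry": 0,"rz": 0},{"dx": 0,"dy": 0,"dz": 0,"rx": 0,"ry": 0,"rz": 0}]' --hand 0.1 --grip_force 25

```text
clock: 13.25
ee_pos: [0.5557, -0.1092, 0.0535]
eef_rot: [-1.57, -0.089, 0.078]
force: [16.1, 2.1, -2.0]
width: 0.0191
```

```bash
python3 -c "
from h import *
plan(.552,-.107,.05,.105)"
```

```text
at [ 0.5557 -0.1092  0.0535] yaw 0.1061 t 13.25 F [16.1  2.1 -2. ] w 0.0191
ry 0.0003 then dx -0.0085 dy 0.0087 dz 0.0064 (shares)
```

Emit:
jog_arm --moves '[{"dx": 0.01,"dy": 0,"dz": 0,"rx": 0,"ry": 0,"rz": 0},{"dx": 0,"dy": 0,"dz": -0.02,"rx": 0,"ry": 0,"rz": 0},{"dx": 0,"dy": 0,"dz": -0.04,"rx": 0,"ry": 0,"rz": 0},{"dx": 0,"dy": 0,"dz": -0.04,"rx": 0,"ry": 0,"rz": 0},{"dx": 0,"dy": 0,"dz": -0.04,"rx": 0,"ry": 0,"rz": 0},{"dx": 0,"dy": 0,"dz": -0.04,"rx": 0,"ry": 0,"rz": 0},{"dx": 0,"dy": 0,"dz": -0.04,"rx": 0,"ry": 0,"rz": 0},{"dx": 0,"dy": 0,"dz": -0.02,"rx": 0,"ry": 0,"rz": 0}]'

```text
clock: 14.05
ee_pos: [0.566, -0.2057, 0.0533]
eef_rot: [-1.57, -0.082, 0.082]
force: [-11.6, 1.3, 21.2]
width: 0.0188
```

Emit:
jog_arm --moves '[{"dx": 0,"dy": 0,"dz": -0.01,"rx": 0,"ry": 0,"rz": 0},{"dx": 0,"dy": 0,"dz": -0.01,"rx": 0,"ry": 0,"rz": 0},{"dx": 0,"dy": 0,"dz": -0.005,"rx": 0,"ry": 0,"rz": 0},{"dx": 0,"dy": 0,"dz": 0,"rx": 0,"ry": 0,"rz": 0},{"dx": 0,"dy": 0,"dz": 0,"rx": 0,"ry": 0,"rz": 0}]'

```text
clock: 14.55
ee_pos: [0.567, -0.2147, 0.0533]
eef_rot: [-1.571, -0.083, 0.082]
force: [-12.1, -0.7, 19.3]
width: 0.0192
```

Emit:
jog_arm --moves '[{"dx": -0.004,"dy": -0.004,"dz": -0.008,"rx": 0,"ry": 0,"rz": 0},{"dx": 0,"dy": 0,"dz": -0.008,"rx": 0,"ry": 0,"rz": 0},{"dx": 0,"dy": 0,"dz": 0,"rx": 0,"ry": 0,"rz": 0},{"dx": 0,"dy": 0,"dz": 0,"rx": 0,"ry": 0,"rz": 0}]'

```text
clock: 14.95
ee_pos: [0.5669, -0.2158, 0.0534]
eef_rot: [-1.56, -0.086, 0.084]
force: [3.1, 35.6, 3.9]
width: 0.0192
```

Emit:
jog_arm --moves '[{"dx": 0,"dy": 0,"dz": 0.01,"rx": 0,"ry": 0,"rz": 0},{"dx": 0,"dy": 0,"dz": 0,"rx": 0,"ry": 0,"rz": 0}]'

```text
clock: 15.15
ee_pos: [0.5668, -0.2157, 0.0535]
eef_rot: [-1.568, -0.085, 0.083]
force: [6.6, 8.4, -7.6]
width: 0.0192
```

Emit:
jog_arm --moves '[{"dx": 0,"dy": 0,"dz": 0,"rx": 0,"ry": 0,"rz": 0},{"dx": 0,"dy": 0,"dz": 0,"rx": 0,"ry": 0,"rz": 0},{"dx": 0,"dy": 0,"dz": 0,"rx": 0,"ry": 0,"rz": 0},{"dx": 0,"dy": -0.05,"dz": 0,"rx": 0,"ry": 0,"rz": 0},{"dx": 0,"dy": -0.1,"dz": 0,"rx": 0,"ry": 0,"rz": 0},{"dx": 0,"dy": -0.1,"dz": 0,"rx": 0,"ry": 0,"rz": 0},{"dx": 0,"dy": -0.1,"dz": 0,"rx": 0,"ry": 0,"rz": 0}]' --hand 0.6

```text
clock: 15.85
ee_pos: [0.5656, -0.2168, 0.1951]
eef_rot: [-1.569, -0.083, 0.083]
force: [1.4, -0.3, -0.1]
width: 0.0514
```

Emit:
jog_arm --moves '[{"dx": 0,"dy": -0.05,"dz": 0,"rx": 0,"ry": 0,"rz": 0},{"dx": 0,"dy": 0,"dz": 0,"rx": 0,"ry": 0,"rz": 0},{"dx": 0,"dy": 0,"dz": 0,"rx": 0,"ry": 0,"rz": 0},{"dx": 0,"dy": 0,"dz": 0,"rx": 0,"ry": 0,"rz": 0}]' --hand 0

```text
clock: 16.25
ee_pos: [0.5655, -0.2166, 0.2122]
eef_rot: [-1.569, -0.082, 0.084]
force: [-0.7, -0.1, 0.4]
width: 0.0003
```

```bash
python3 -c "
from h import *
plan(.5762,-.305,.160,.105)
np.set_printoptions(precision=4,suppress=True)
b=camera('side'); cv2.imwrite('pics/s6.png',b)
for k in('bed_handle','plunger_top'): print(k,[(d['pixel'],d['p'],unproj('side',d['pixel'],.075 if k=='bed_handle' else .157)) for d in spot_point(k,'side')])
print(proj('side',[.567,-.2158,.075]))
"
```

```text
at [ 0.5655 -0.2166  0.2122] yaw 0.1055 t 16.25 F [-0.7 -0.1  0.4] w 0.0003
ry 0.0001 then dx 0.0036 dy 0.1304 dz -0.2226 (shares)
bed_handle []
plunger_top [([391.4, 287.5], 0.93, array([ 0.5763, -0.3044,  0.157 ]))]
[368.4391 285.5849]
```

Emit:
jog_arm --moves '[{"dx": 0.0036,"dy": 0,"dz": -0.075,"rx": 0,"ry": 0,"rz": 0},{"dx": 0,"dy": 0,"dz": -0.075,"rx": 0,"ry": 0,"rz": 0},{"dx": 0,"dy": 0.04,"dz": -0.072,"rx": 0,"ry": 0,"rz": 0},{"dx": 0,"dy": 0.06,"dz": 0,"rx": 0,"ry": 0,"rz": 0},{"dx": 0,"dy": 0.02,"dz": 0,"rx": 0,"ry": 0,"rz": 0},{"dx": 0,"dy": 0,"dz": 0,"rx": 0,"ry": 0,"rz": 0},{"dx": 0,"dy": 0,"dz": 0,"rx": 0,"ry": 0,"rz": 0}]'

```text
clock: 17.1
ee_pos: [0.577, -0.3044, 0.1661]
eef_rot: [-1.569, -0.084, 0.083]
force: [-0.1, 0.5, -0.1]
width: -0.0001
```

Emit:
jog_arm --moves '[{"dx": 0,"dy": 0.015,"dz": 0,"rx": 0,"ry": 0,"rz": 0},{"dx": 0,"dy": 0.015,"dz": 0,"rx": 0,"ry": 0,"rz": 0},{"dx": 0,"dy": 0.015,"dz": 0,"rx": 0,"ry": 0,"rz": 0},{"dx": 0,"dy": 0.015,"dz": 0,"rx": 0,"ry": 0,"rz": 0},{"dx": 0,"dy": 0,"dz": 0,"rx": 0,"ry": 0,"rz": 0},{"dx": 0,"dy": 0,"dz": 0,"rx": 0,"ry": 0,"rz": 0}]'

```text
clock: 17.7
ee_pos: [0.5775, -0.3048, 0.1421]
eef_rot: [-1.57, -0.085, 0.082]
force: [1.5, 1.8, 9.4]
width: 0.0002
```

```bash
python3 -c "
from h import *
plan(.5762,-.305,.131,.105)"
```

```text
at [ 0.5775 -0.3048  0.1421] yaw 0.106 t 17.7 F [1.5 1.8 9.4] w 0.0002
ry 0.0003 then dx -0.0033 dy 0.0277 dz -0.0001 (shares)
```

Emit:
jog_arm --moves '[{"dx": 0,"dy": 0.012,"dz": 0,"rx": 0,"ry": 0,"rz": 0},{"dx": 0,"dy": 0.012,"dz": 0,"rx": 0,"ry": 0,"rz": 0},{"dx": 0,"dy": 0.004,"dz": 0,"rx": 0,"ry": 0,"rz": 0},{"dx": 0,"dy": 0,"dz": 0,"rx": 0,"ry": 0,"rz": 0},{"dx": 0,"dy": 0,"dz": 0,"rx": 0,"ry": 0,"rz": 0}]'

```text
clock: 18.2
ee_pos: [0.5776, -0.3049, 0.132]
eef_rot: [-1.57, -0.085, 0.081]
force: [-3.3, 3.0, 20.4]
width: 0.0002
```

Emit:
jog_arm --moves '[{"dx": 0,"dy": 0.003,"dz": 0,"rx": 0,"ry": 0,"rz": 0},{"dx": 0,"dy": 0,"dz": 0,"rx": 0,"ry": 0,"rz": 0},{"dx": 0,"dy": 0,"dz": 0,"rx": 0,"ry": 0,"rz": 0}]'

```text
clock: 18.5
ee_pos: [0.5777, -0.3049, 0.1319]
eef_rot: [-1.571, -0.086, 0.08]
force: [-8.5, 5.6, 31.9]
width: 0.0004
```

Emit:
jog_arm --moves '[{"dx": 0,"dy": -0.02,"dz": 0,"rx": 0,"ry": 0,"rz": 0},{"dx": 0,"dy": -0.02,"dz": 0,"rx": 0,"ry": 0,"rz": 0},{"dx": 0,"dy": -0.02,"dz": 0,"rx": 0,"ry": 0,"rz": 0},{"dx": 0,"dy": -0.05,"dz": 0,"rx": 0,"ry": 0,"rz": 0},{"dx": 0,"dy": -0.08,"dz": 0,"rx": 0,"ry": 0,"rz": 0},{"dx": 0,"dy": 0,"dz": 0,"rx": 0,"ry": 0,"rz": 0},{"dx": 0,"dy": 0,"dz": 0,"rx": 0,"ry": 0,"rz": 0}]'

```text
clock: 19.2
ee_pos: [0.5771, -0.305, 0.2053]
eef_rot: [-1.57, -0.084, 0.082]
force: [-0.5, -0.6, -0.1]
width: -0.0
```

```bash
python3 -c "
from h import *
plan(.5669,-.2158,.2,.105)
np.set_printoptions(precision=4,suppress=True)
b=camera('side'); cv2.imwrite('pics/s7.png',b)
for k in('plunger_top',): print(k,[(d['pixel'],d['p'],unproj('side',d['pixel'],.157)) for d in spot_point(k,'side')])
"
```

```text
at [ 0.5771 -0.305   0.2053] yaw 0.1057 t 19.2 F [-0.5 -0.6 -0.1] w -0.0
ry 0.0002 then dx -0.0021 dy 0.0132 dz 0.2244 (shares)
plunger_top [([390.7, 286.9], 0.96, array([ 0.5756, -0.3028,  0.157 ]))]
```

Emit:
jog_arm --moves '[{"dx": -0.002,"dy": 0,"dz": 0.075,"rx": 0,"ry": 0,"rz": 0},{"dx": 0,"dy": 0,"dz": 0.075,"rx": 0,"ry": 0,"rz": 0},{"dx": 0,"dy": 0,"dz": 0.074,"rx": 0,"ry": 0,"rz": 0},{"dx": 0,"dy": 0.08,"dz": 0,"rx": 0,"ry": 0,"rz": 0},{"dx": 0,"dy": 0.08,"dz": 0,"rx": 0,"ry": 0,"rz": 0},{"dx": 0,"dy": 0,"dz": 0,"rx": 0,"ry": 0,"rz": 0},{"dx": 0,"dy": 0,"dz": 0,"rx": 0,"ry": 0,"rz": 0}]' --hand 0.6

```text
clock: 20.0
ee_pos: [0.566, -0.2157, 0.1409]
eef_rot: [-1.569, -0.082, 0.084]
force: [0.4, 0.6, 1.3]
width: 0.0511
```

```bash
python3 -c "
from h import *
plan(.5669,-.2158,.0535,.105)"
```

```text
at [ 0.566  -0.2157  0.1409] yaw 0.1054 t 20.0 F [0.4 0.6 1.3] w 0.0511
ry 0.0001 then dx 0.0023 dy 0.2184 dz -0.0004 (shares)
```

Emit:
jog_arm --moves '[{"dx": 0.0025,"dy": 0.08,"dz": 0,"rx": 0,"ry": 0,"rz": 0},{"dx": 0,"dy": 0.08,"dz": 0,"rx": 0,"ry": 0,"rz": 0},{"dx": 0,"dy": 0.055,"dz": 0,"rx": 0,"ry": 0,"rz": 0},{"dx": 0,"dy": 0,"dz": 0,"rx": 0,"ry": 0,"rz": 0},{"dx": 0,"dy": 0,"dz": 0,"rx": 0,"ry": 0,"rz": 0}]'

```text
clock: 20.5
ee_pos: [0.5683, -0.2162, 0.0566]
eef_rot: [-1.57, -0.084, 0.082]
force: [0.6, 0.3, -0.3]
width: 0.0514
```

Emit:
jog_arm --moves '[{"dx": 0,"dy": 0,"dz": 0,"rx": 0,"ry": 0,"rz": 0},{"dx": 0,"dy": 0,"dz": 0,"rx": 0,"ry": 0,"rz": 0},{"dx": 0,"dy": 0,"dz": 0,"rx": 0,"ry": 0,"rz": 0},{"dx": 0,"dy": 0,"dz": 0,"rx": 0,"ry": 0,"rz": 0},{"dx": 0,"dy": 0,"dz": 0,"rx": 0,"ry": 0,"rz": 0}]' --hand 0.1

```text
clock: 21.0
ee_pos: [0.5671, -0.2163, 0.0566]
eef_rot: [-1.571, -0.083, 0.083]
force: [-11.7, -0.7, 15.8]
width: 0.0194
```

Emit:
jog_arm --moves '[{"dx": -0.003,"dy": 0,"dz": 0.01,"rx": 0,"ry": 0,"rz": 0},{"dx": 0,"dy": 0,"dz": 0.03,"rx": 0,"ry": 0,"rz": 0},{"dx": 0,"dy": 0,"dz": 0.045,"rx": 0,"ry": 0,"rz": 0},{"dx": 0,"dy": 0,"dz": 0.045,"rx": 0,"ry": 0,"rz": 0},{"dx": 0,"dy": 0,"dz": 0.045,"rx": 0,"ry": 0,"rz": 0},{"dx": 0,"dy": 0,"dz": 0.045,"rx": 0,"ry": 0,"rz": 0},{"dx": 0,"dy": 0,"dz": 0.03,"rx": 0,"ry": 0,"rz": 0},{"dx": 0,"dy": 0,"dz": 0.02,"rx": 0,"ry": 0,"rz": 0}]'

```text
clock: 21.8
ee_pos: [0.5557, -0.1082, 0.0566]
eef_rot: [-1.57, -0.085, 0.082]
force: [-1.8, -3.4, 9.3]
width: 0.0193
```

Emit:
jog_arm --moves '[{"dx": 0,"dy": 0,"dz": 0.01,"rx": 0,"ry": 0,"rz": 0},{"dx": 0,"dy": 0,"dz": 0.01,"rx": 0,"ry": 0,"rz": 0},{"dx": 0,"dy": 0,"dz": 0.01,"rx": 0,"ry": 0,"rz": 0},{"dx": 0,"dy": 0,"dz": 0.008,"rx": 0,"ry": 0,"rz": 0},{"dx": 0,"dy": 0,"dz": 0,"rx": 0,"ry": 0,"rz": 0},{"dx": 0,"dy": 0,"dz": 0,"rx": 0,"ry": 0,"rz": 0}]'

```text
clock: 22.4
ee_pos: [0.5545, -0.0966, 0.0566]
eef_rot: [-1.576, -0.083, 0.08]
force: [-1.4, -23.4, 4.4]
width: 0.0189
```

Emit:
jog_arm --moves '[{"dx": 0,"dy": 0,"dz": -0.006,"rx": 0,"ry": 0,"rz": 0},{"dx": 0,"dy": 0,"dz": 0,"rx": 0,"ry": 0,"rz": 0}]'

```text
clock: 22.6
ee_pos: [0.5545, -0.0967, 0.0566]
eef_rot: [-1.571, -0.084, 0.081]
force: [-3.0, -4.3, 9.8]
width: 0.02
```

Emit:
jog_arm --moves '[{"dx": 0,"dy": 0,"dz": 0,"rx": 0,"ry": 0,"rz": 0},{"dx": 0,"dy": 0,"dz": 0,"rx": 0,"ry": 0,"rz": 0},{"dx": 0,"dy": 0,"dz": 0,"rx": 0,"ry": 0,"rz": 0},{"dx": 0,"dy": 0,"dz": 0,"rx": 0,"ry": 0,"rz": 0},{"dx": 0,"dy": -0.06,"dz": 0,"rx": 0,"ry": 0,"rz": 0},{"dx": 0,"dy": -0.1,"dz": 0,"rx": 0,"ry": 0,"rz": 0},{"dx": 0,"dy": -0.1,"dz": 0,"rx": 0,"ry": 0,"rz": 0},{"dx": 0,"dy": 0,"dz": 0,"rx": 0,"ry": 0,"rz": 0}]' --hand 0.75

```text
clock: 23.4
ee_pos: [0.556, -0.0961, 0.1641]
eef_rot: [-1.571, -0.089, 0.077]
force: [0.3, -0.0, -0.9]
width: 0.064
```

```bash
python3 -c "
from h import *
plan(.5652,-.1855,.12,.105)
b=camera('side'); cv2.imwrite('pics/s8o.png',b)
cv2.imwrite('pics/s8.png',cv2.resize(b[210:330,300:430],None,fx=4.5,fy=4.5,interpolation=cv2.INTER_CUBIC))
print(fit([('side',b,(330,255,60,55))],[.5652,-.1855,-1.466],.03))"
```

```text
at [ 0.556  -0.0961  0.1641] yaw 0.1057 t 23.4 F [ 0.3 -0.  -0.9] w 0.064
ry 0.0002 then dx -0.0007 dy 0.1104 dz -0.2247 (shares)
(array([ 0.56102456, -0.18147885, -1.45485626]), np.float64(224.46047973632812))
```

View pics/s8.png

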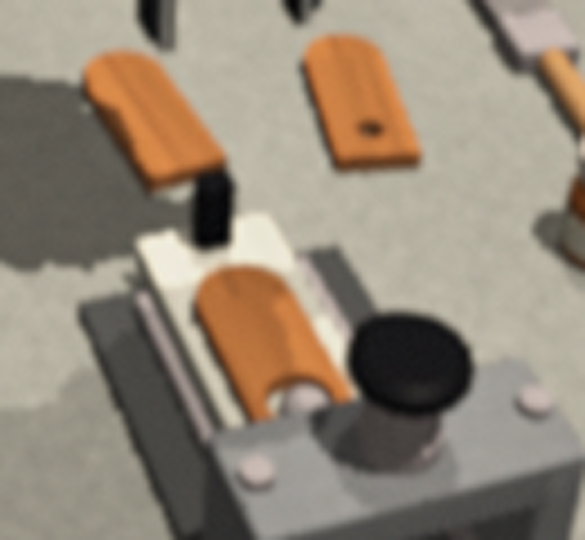

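Emit:
jog_arm --moves '[{"dx": -0.006,"dy": 0,"dz": -0.073,"rx": 0,"ry": 0,"rz": 0},{"dx": -0.006,"dy": 0,"dz": -0.073,"rx": 0,"ry": 0,"rz": 0},{"dx": 0,"dy": 0,"dz": -0.073,"rx": 0,"ry": 0,"rz": 0},{"dx": 0,"dy": 0.08,"dz": 0,"rx": 0,"ry": 0,"rz": 0},{"dx": 0,"dy": 0.08,"dz": 0,"rx": 0,"ry": 0,"rz": 0},{"dx": 0,"dy": 0.06,"dz": 0,"rx": 0,"ry": 0,"rz": 0},{"dx": 0,"dy": 0,"dz": 0,"rx": 0,"ry": 0,"rz": 0},{"dx": 0,"dy": 0,"dz": 0,"rx": 0,"ry": 0,"rz": 0}]'

```text
clock: 24.25
ee_pos: [0.5577, -0.1832, 0.0709]
eef_rot: [-1.569, -0.082, 0.084]
force: [0.7, 0.3, 0.5]
width: 0.0638
```

```bash
python3 -c "
from h import *
plan(.5606,-.183,.033,.105)"
```

```text
at [ 0.5577 -0.1832  0.0709] yaw 0.1057 t 24.25 F [0.7 0.3 0.5] w 0.0638
ry 0.0002 then dx 0.0072 dy 0.0947 dz -0.0002 (shares)
```

Emit:
jog_arm --moves '[{"dx": 0.007,"dy": 0.03,"dz": 0,"rx": 0,"ry": 0,"rz": 0},{"dx": 0,"dy": 0.03,"dz": 0,"rx": 0,"ry": 0,"rz": 0},{"dx": 0,"dy": 0.025,"dz": 0,"rx": 0,"ry": 0,"rz": 0},{"dx": 0,"dy": 0.007,"dz": 0,"rx": 0,"ry": 0,"rz": 0},{"dx": 0,"dy": 0,"dz": 0,"rx": 0,"ry": 0,"rz": 0},{"dx": 0,"dy": 0,"dz": 0,"rx": 0,"ry": 0,"rz": 0}]'

```text
clock: 24.85
ee_pos: [0.561, -0.1832, 0.0344]
eef_rot: [-1.569, -0.083, 0.083]
force: [1.2, 0.6, 0.3]
width: 0.0642
```

Emit:
jog_arm --moves '[{"dx": 0,"dy": 0,"dz": 0,"rx": 0,"ry": 0,"rz": 0},{"dx": 0,"dy": 0,"dz": 0,"rx": 0,"ry": 0,"rz": 0},{"dx": 0,"dy": 0,"dz": 0,"rx": 0,"ry": 0,"rz": 0},{"dx": 0,"dy": 0,"dz": 0,"rx": 0,"ry": 0,"rz": 0}]' --hand 0.4 --grip_force 30

```text
clock: 25.25
ee_pos: [0.5612, -0.1833, 0.0348]
eef_rot: [-1.57, -0.084, 0.082]
force: [-1.6, 0.7, 4.4]
width: 0.0487
```

Emit:
jog_arm --moves '[{"dx": 0,"dy": -0.02,"dz": 0,"rx": 0,"ry": 0,"rz": 0},{"dx": 0,"dy": -0.04,"dz": 0,"rx": 0,"ry": 0,"rz": 0},{"dx": 0,"dy": -0.08,"dz": 0,"rx": 0,"ry": 0,"rz": 0},{"dx": 0,"dy": -0.08,"dz": 0,"rx": 0,"ry": 0,"rz": 0},{"dx": 0,"dy": -0.05,"dz": 0,"rx": 0,"ry": 0,"rz": 0},{"dx": 0,"dy": 0,"dz": 0,"rx": 0,"ry": 0,"rz": 0},{"dx": 0,"dy": 0,"dz": 0,"rx": 0,"ry": 0,"rz": 0}]'

```text
clock: 25.95
ee_pos: [0.561, -0.1832, 0.1424]
eef_rot: [-1.569, -0.083, 0.082]
force: [-0.1, 0.5, -0.8]
width: 0.0487
```

```bash
python3 -c "
from h import *
plan(.497,.393,.14,.105)"
```

```text
at [ 0.561  -0.1832  0.1424] yaw 0.1055 t 25.95 F [-0.1  0.5 -0.8] w 0.0487
ry 0.0002 then dx -0.0082 dy 0.0061 dz 1.4492 (shares)
```

16 rows of about 0.09.

Emit:
jog_arm --moves '[{"dx": 0,"dy": 0,"dz": 0.05,"rx": 0,"ry": 0,"rz": 0},{"dx": 0,"dy": 0,"dz": 0.09,"rx": 0,"ry": 0,"rz": 0},{"dx": 0,"dy": 0,"dz": 0.1,"rx": 0,"ry": 0,"rz": 0},{"dx": 0,"dy": 0,"dz": 0.1,"rx": 0,"ry": 0,"rz": 0},{"dx": 0,"dy": 0,"dz": 0.1,"rx": 0,"ry": 0,"rz": 0},{"dx": 0,"dy": 0,"dz": 0.1,"rx": 0,"ry": 0,"rz": 0},{"dx": 0,"dy": 0,"dz": 0.1,"rx": 0,"ry": 0,"rz": 0},{"dx": 0,"dy": 0,"dz": 0.1,"rx": 0,"ry": 0,"rz": 0}]'

```text
clock: 26.75
ee_pos: [0.5285, 0.1126, 0.141]
eef_rot: [-1.57, -0.081, 0.084]
force: [0.5, 0.1, -0.3]
width: 0.049
```

Emit:
jog_arm --moves '[{"dx": -0.008,"dy": 0,"dz": 0.1,"rx": 0,"ry": 0,"rz": 0},{"dx": 0,"dy": 0,"dz": 0.1,"rx": 0,"ry": 0,"rz": 0},{"dx": 0,"dy": 0,"dz": 0.1,"rx": 0,"ry": 0,"rz": 0},{"dx": 0,"dy": 0,"dz": 0.1,"rx": 0,"ry": 0,"rz": 0},{"dx": 0,"dy": 0,"dz": 0.1,"rx": 0,"ry": 0,"rz": 0},{"dx": 0,"dy": 0,"dz": 0.1,"rx": 0,"ry": 0,"rz": 0},{"dx": 0,"dy": 0,"dz": 0.08,"rx": 0,"ry": 0,"rz": 0},{"dx": 0,"dy": 0,"dz": 0,"rx": 0,"ry": 0,"rz": 0}]'

```text
clock: 27.55
ee_pos: [0.4963, 0.3846, 0.1403]
eef_rot: [-1.57, -0.084, 0.087]
force: [-0.2, -1.4, -0.1]
width: 0.0483
```

```bash
python3 -c "
from h import *
plan(.497,.393,.012,.105)"
```

```text
at [0.4963 0.3846 0.1403] yaw 0.109 t 27.55 F [-0.2 -1.4 -0.1] w 0.0483
ry 0.0013 then dx 0.0040 dy 0.3207 dz 0.0208 (shares)
```

Emit:
jog_arm --moves '[{"dx": 0,"dy": 0.08,"dz": 0.01,"rx": 0,"ry": 0,"rz": 0},{"dx": 0,"dy": 0.08,"dz": 0,"rx": 0,"ry": 0,"rz": 0},{"dx": 0,"dy": 0.08,"dz": 0,"rx": 0,"ry": 0,"rz": 0},{"dx": 0,"dy": 0.04,"dz": 0,"rx": 0,"ry": 0,"rz": 0},{"dx": 0,"dy": 0.02,"dz": 0,"rx": 0,"ry": 0,"rz": 0},{"dx": 0,"dy": 0,"dz": 0,"rx": 0,"ry": 0,"rz": 0},{"dx": 0,"dy": 0,"dz": 0,"rx": 0,"ry": 0,"rz": 0}]'

```text
clock: 28.25
ee_pos: [0.4977, 0.3854, 0.0228]
eef_rot: [-1.569, -0.083, 0.082]
force: [0.5, 0.5, -0.7]
width: 0.0484
```

Emit:
jog_arm --moves '[{"dx": 0,"dy": 0.004,"dz": 0,"rx": 0,"ry": 0,"rz": 0},{"dx": 0,"dy": 0.004,"dz": 0,"rx": 0,"ry": 0,"rz": 0},{"dx": 0,"dy": 0,"dz": 0,"rx": 0,"ry": 0,"rz": 0},{"dx": 0,"dy": 0,"dz": 0,"rx": 0,"ry": 0,"rz": 0}]'

```text
clock: 28.65
ee_pos: [0.4975, 0.3854, 0.0191]
eef_rot: [-1.569, -0.083, 0.083]
force: [0.6, 0.6, -0.3]
width: 0.0486
```

Emit:
jog_arm --moves '[{"dx": 0,"dy": 0.008,"dz": 0,"rx": 0,"ry": 0,"rz": 0},{"dx": 0,"dy": 0.006,"dz": 0,"rx": 0,"ry": 0,"rz": 0},{"dx": 0,"dy": 0.004,"dz": 0,"rx": 0,"ry": 0,"rz": 0},{"dx": 0,"dy": 0,"dz": 0,"rx": 0,"ry": 0,"rz": 0},{"dx": 0,"dy": 0,"dz": 0,"rx": 0,"ry": 0,"rz": 0}]'

```text
clock: 29.15
ee_pos: [0.4974, 0.3854, 0.0117]
eef_rot: [-1.569, -0.083, 0.083]
force: [-0.5, -0.8, -0.5]
width: 0.0484
```

Emit:
jog_arm --moves '[{"dx": 0,"dy": 0.003,"dz": 0,"rx": 0,"ry": 0,"rz": 0},{"dx": 0,"dy": 0,"dz": 0,"rx": 0,"ry": 0,"rz": 0},{"dx": 0,"dy": 0,"dz": 0,"rx": 0,"ry": 0,"rz": 0}]'

```text
clock: 29.45
ee_pos: [0.4974, 0.3854, 0.0105]
eef_rot: [-1.569, -0.083, 0.083]
force: [0.0, 0.1, -0.1]
width: 0.0485
```

Emit:
jog_arm --moves '[{"dx": 0,"dy": 0.003,"dz": 0,"rx": 0,"ry": 0,"rz": 0},{"dx": 0,"dy": 0,"dz": 0,"rx": 0,"ry": 0,"rz": 0},{"dx": 0,"dy": 0,"dz": 0,"rx": 0,"ry": 0,"rz": 0}]'

```text
clock: 29.75
ee_pos: [0.4975, 0.3855, 0.0099]
eef_rot: [-1.569, -0.083, 0.082]
force: [-2.1, -2.4, 7.4]
width: 0.049
```

Emit:
jog_arm --moves '[{"dx": 0,"dy": 0.002,"dz": 0,"rx": 0,"ry": 0,"rz": 0},{"dx": 0,"dy": 0,"dz": 0,"rx": 0,"ry": 0,"rz": 0},{"dx": 0,"dy": 0,"dz": 0,"rx": 0,"ry": 0,"rz": 0}]'

```text
clock: 30.05
ee_pos: [0.4976, 0.3855, 0.0098]
eef_rot: [-1.569, -0.084, 0.082]
force: [-5.8, -5.4, 19.2]
width: 0.0488
```

Contact with the tray floor at the expected height. Release and rise.

Emit:
jog_arm --moves '[{"dx": 0,"dy": -0.003,"dz": 0,"rx": 0,"ry": 0,"rz": 0},{"dx": 0,"dy": 0,"dz": 0,"rx": 0,"ry": 0,"rz": 0}]'

```text
clock: 30.25
ee_pos: [0.4975, 0.3855, 0.0099]
eef_rot: [-1.569, -0.083, 0.083]
force: [0.0, -0.9, 4.5]
width: 0.049
```

Emit:
jog_arm --moves '[{"dx": 0,"dy": 0,"dz": 0,"rx": 0,"ry": 0,"rz": 0},{"dx": 0,"dy": 0,"dz": 0,"rx": 0,"ry": 0,"rz": 0},{"dx": 0,"dy": 0,"dz": 0,"rx": 0,"ry": 0,"rz": 0},{"dx": 0,"dy": 0,"dz": 0,"rx": 0,"ry": 0,"rz": 0},{"dx": 0,"dy": -0.05,"dz": 0,"rx": 0,"ry": 0,"rz": 0},{"dx": 0,"dy": -0.1,"dz": 0,"rx": 0,"ry": 0,"rz": 0},{"dx": 0,"dy": -0.1,"dz": 0,"rx": 0,"ry": 0,"rz": 0},{"dx": 0,"dy": -0.1,"dz": 0,"rx": 0,"ry": 0,"rz": 0}]' --hand 0.75

```text
clock: 31.05
ee_pos: [0.4972, 0.3852, 0.1512]
eef_rot: [-1.569, -0.083, 0.083]
force: [0.8, 0.7, 0.6]
width: 0.0643
```

Emit:
jog_arm --moves '[{"dx": -0.1,"dy": -0.05,"dz": 0,"rx": 0,"ry": 0,"rz": 0},{"dx": -0.1,"dy": 0,"dz": 0,"rx": 0,"ry": 0,"rz": 0},{"dx": -0.1,"dy": 0,"dz": 0,"rx": 0,"ry": 0,"rz": 0},{"dx": -0.1,"dy": 0,"dz": 0,"rx": 0,"ry": 0,"rz": 0},{"dx": -0.1,"dy": 0,"dz": 0,"rx": 0,"ry": 0,"rz": 0},{"dx": -0.1,"dy": 0,"dz": 0,"rx": 0,"ry": 0,"rz": 0},{"dx": 0,"dy": 0,"dz": 0,"rx": 0,"ry": 0,"rz": 0},{"dx": 0,"dy": 0,"dz": 0,"rx": 0,"ry": 0,"rz": 0}]'

```text
clock: 31.85
ee_pos: [0.2584, 0.3603, 0.1701]
eef_rot: [-1.568, -0.085, 0.083]
force: [0.9, 0.1, 0.1]
width: 0.0641
```

```bash
python3 -c "
from h import *
plan(.497,.393,.2,.105)
a=camera('top');b=camera('side'); cv2.imwrite('pics/t9.png',a)
cv2.imwrite('pics/f9.png',np.vstack([a[60:340,60:640],b[120:400,30:610]]))
print(fit([('top',a,(180,195,80,45))],[.4975,.3855,-1.465],.005))"
```

```text
at [0.2584 0.3603 0.1701] yaw 0.107 t 31.85 F [0.9 0.1 0.1] w 0.0641
ry 0.0006 then dx 0.6017 dy -0.0747 dz 0.0188 (shares)
(array([ 0.49579301,  0.38665971, -1.45822764]), np.float64(81.60649108886719))
```

View pics/f9.png

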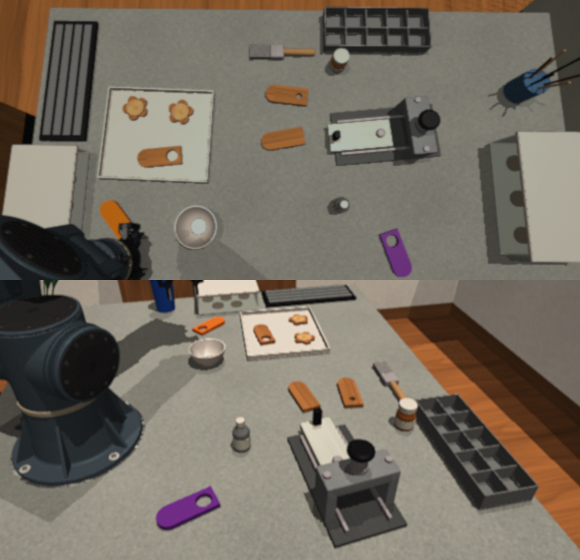

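The final picture shows the blank flat in the tray at about (160,156), clear of both flowers. The bed is out and the plunger is up. The other things are in place.

```bash
python3 -c "
from h import *
print(workorder.hand_in())"
```

```text
the job is handed in; nothing more can be done
None
```

The job is done and handed in at about 32 s of the 72 s allowed. I used the brown blank with the large hole and left the orange, purple, small-hole and no-hole ones alone.

- **Seating:** The blank went down over the pin with almost no force. A picture after the bed was pulled back out showed the pin inside the hole.
- **Bed:** I pushed it in to its stop, where it met about 36 N along the slide. I later pulled it out to its stop, at about 23 N after 120 mm of travel.
- **Plunger:** I pushed it down 25 mm until it would go no further (32 N). It sprang back up afterwards.
- **Tray:** The blank was lowered until it touched the tray floor, then released. The last picture fit puts it at about (0.496, 0.387), within about 2 mm of where the gripper let go. It lies flat and clear of both flowers, and the other pieces look where they started.

**Disagreements:**
- The pin and handle position I took from the pictures was about 3–4 mm off sideways compared with what the gripper felt at the handle. The blank therefore sat slightly off-centre on the pin, but within the hole's 4 mm clearance.
- Gripping the handle put a brief sideways and upward load of about 12–20 N on the tool, and pressing the blank onto the tray floor reached about 19–20 N before I released it.

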